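Put each order's edge paint with its thread

TASK

The low wooden tray on the leather bench has one order's thread in each of its four bays. Fetch the edge-paint bottle of the same colour for each thread and stand it upright on the floor of that bay, in front of the spool. Leave the two bottles whose colour has no thread in the tray standing where they are.

Things in the scene. Friction and masses are not known exactly. Their poses are not given: they have to be found in the camera images.
- bottle_red (a point): centre, half-way up (42 mm above its underside), of the loose closed plastic bottle of dark red edge paint; body and cap are that colour, with a pale label band. Round body 38 mm across from the underside to 52 mm up, then a shoulder and a 24 mm wide cap, 84 mm tall in all, 50 to 110 g. It stands upright on the bench; its z axis points up
- bottle_yellow (a point): centre, half-way up (42 mm above its underside), of the loose closed plastic bottle of mustard yellow edge paint; body and cap are that colour, with a pale label band. Round body 38 mm across from the underside to 52 mm up, then a shoulder and a 24 mm wide cap, 84 mm tall in all, 50 to 110 g. It stands upright on the bench; its z axis points up
- bottle_blue (a point): centre, half-way up (42 mm above its underside), of the loose closed plastic bottle of navy blue edge paint; body and cap are that colour, with a pale label band. Round body 38 mm across from the underside to 52 mm up, then a shoulder and a 24 mm wide cap, 84 mm tall in all, 50 to 110 g. It stands upright on the bench; its z axis points up
- bottle_ivory (a point): centre, half-way up (42 mm above its underside), of the loose closed plastic bottle of ivory white edge paint; body and cap are that colour, with a pale label band. Round body 38 mm across from the underside to 52 mm up, then a shoulder and a 24 mm wide cap, 84 mm tall in all, 50 to 110 g. It stands upright on the bench; its z axis points up
- bottle_brown (a point): centre, half-way up (42 mm above its underside), of the loose closed plastic bottle of dark brown edge paint; body and cap are that colour, with a pale label band. Round body 38 mm across from the underside to 52 mm up, then a shoulder and a 24 mm wide cap, 84 mm tall in all, 50 to 110 g. It stands upright on the bench; its z axis points up. No thread in the tray has this colour
- bottle_turquoise (a point): centre, half-way up (42 mm above its underside), of the loose closed plastic bottle of turquoise edge paint; body and cap are that colour, with a pale label band. Round body 38 mm across from the underside to 52 mm up, then a shoulder and a 24 mm wide cap, 84 mm tall in all, 50 to 110 g. It stands upright on the bench; its z axis points up. No thread in the tray has this colour
- bay_red (a point): middle of the free floor (5 mm above the bench) of the bay with the dark red thread. x points to that spool's axis, 56 mm off; y along the row of bays; z up. Spool: 46 mm wide, 65 mm tall, on a fixed spindle. The low plywood tray is fixed: four bays 80 mm apart, each 75 mm wide along y, 66 mm from front wall to spool; walls 5 mm thick, 17 mm above the floor
- bay_yellow (a point): middle of the free floor (5 mm above the bench) of the bay with the mustard yellow thread. x points to that spool's axis, 56 mm off; y along the row of bays; z up. Spool: 46 mm wide, 65 mm tall, on a fixed spindle. The low plywood tray is fixed: four bays 80 mm apart, each 75 mm wide along y, 66 mm from front wall to spool; walls 5 mm thick, 17 mm above the floor
- bay_blue (a point): middle of the free floor (5 mm above the bench) of the bay with the navy blue thread. x points to that spool's axis, 56 mm off; y along the row of bays; z up. Spool: 46 mm wide, 65 mm tall, on a fixed spindle. The low plywood tray is fixed: four bays 80 mm apart, each 75 mm wide along y, 66 mm from front wall to spool; walls 5 mm thick, 17 mm above the floor
- bay_ivory (a point): middle of the free floor (5 mm above the bench) of the bay with the ivory white thread. x points to that spool's axis, 56 mm off; y along the row of bays; z up. Spool: 46 mm wide, 65 mm tall, on a fixed spindle. The low plywood tray is fixed: four bays 80 mm apart, each 75 mm wide along y, 66 mm from front wall to spool; walls 5 mm thick, 17 mm above the floor
There are look-alikes about, which are no part of the job. What is shaped like the part that bears bottle_red but green is not meant. What is shaped like the part that bears bay_red but green is not meant.

How it is judged:
By the outcome, as a careful person would: the job done as asked, in the order asked, and still so for the second after the job is handed in, with the robot touching nothing.
It also fails if it takes over 101 s, if anything falls off the work surface, if the arm or the gripper's body presses on something with over 40 N, if the wrist force passes 120 N, or if a joint passes its speed limit or range.

ROBOT

A 6-joint arm with a two-finger parallel gripper is mounted at the origin on the work surface. World frame = base frame: x ahead of the robot, y to its left, z up, the work surface at z = 0. Lengths are in m, angles in rad, forces in N, time in s.
With the tool pointing down it reaches from about 0.3 to 1 m from the base axis. Payload 5.1 kg.
Tool frame: the origin (TCP) lies between the finger pads; the fingertips stand 19 mm ahead of it and the grasp point (between the pads) is the TCP; z points along the fingers, y is the line along which they close (so a half turn about z gives the same grasp; the last joint's range is limited). The gripper opens to 95 mm and grips with 3 to 60 N. Pads are 20 mm wide; open, the fingers measure 119 mm over their backs; the gripper's body (75 mm by 180 mm) begins 59 mm behind the grasp point.
Start: joints at [1.166, 0.124, 1.65, -0, 1.367, -0.083], TCP at [0.206, 0.617, 0.234] pointing down, gripper open.
Joint ranges: [-2.61, 2.61], [-1.02, 2.33], [0.03, 2.71], [-1.35, 4.49], [0.32, 2.68], [-2.91, 2.91]. Speed limits (rad/s): [2.57, 2.57, 3.14, 3.14, 3.14, 3.14].

INTERFACE

Orientations are given as a 3x3 rotation matrix whose columns are the frame's x, y, z axes.
In Python, from cell import ctrl, capture, job gives the robot as it stands. The module is installed in compiled form; this text tells all that it offers.
- The arm moves only by the tool move_arm, never from a script. Its argument "motion" is a list of rows, each a list of 4 numbers: the shift along the tool's x, y, z each as a share of 0.25 m, from -1 to 1, then the turn about the tool's z as a share of 45 degrees, from -1 to 1. A call has 1 to 10 rows; each row is the pose to reach, as a shift and turn from the pose commanded when the call began, along the tool's axes at that moment; what a row does not reach only later rows make up. A row lasts 1/8 s, in which the tool goes at most 62.5 mm and 10.7 degrees, less where a joint would pass 70% of its speed; a pose out of reach is approached as far as the arm can. A call with a number of a shift or a turn outside -1 to 1 is refused whole. A call with a gripper value outside its range is refused whole. "hand" is the closure, from -1 (fully open) to 1 (shut), so that 0 is half open, set as the call begins (left out, the last holds). The fingers move at their own pace and stop on an object; "force" is the grip in N (left out, the last holds). Time passes only in rows, so rows that repeat a pose let the fingers close. It gives the time, the measured TCP pose, the force, the opening and the grip force at its end, in the units of the state.
- ctrl.state(): the state, without advancing time (a new reading comes with each control period).
- capture(name): name is "scene" or "top" or "wrist"; returns a dict with "image" (420x560x3 uint8, red, green, blue), "K" (3x3 intrinsics, pixels), "extrinsics" (4x4, takes a point from camera to world coordinates); the wrist camera has in their place "T_tool_cam" (4x4, takes a point from camera to tool coordinates, whose origin is the TCP and whose axes are the flange's). Camera axes: x right, y down, z forward; pixel columns grow to the right and rows downward; lengths in m; the calibration is good to about 2 mm. The wrist camera is an equidistant fisheye: a pixel r from the principal point sees the ray r / f radians off the axis. A picture is of the moment at which its call begins: read the wrist's pose just before it. There is no depth.
- job.finish_job(): hands the job in; it is judged then, once.
The state is a dict: "t": time; "joint_positions": joint angles; "qvel": joint speeds; "joint_torque": joint torques, N m; "tcp_pos": TCP position; "tool_rot": TCP orientation; "contact_force": force on the tool from outside, world axes, zero at the start; "ft_torque": the same for the moment, N m; "grip_width": finger opening in m; "gripper_force": force on a finger pad.
Only numpy, scipy, OpenCV 4.12 (cv2) and the standard library are available. Lean on these libraries where they do the work, as an engineer would, in place of code of your own. Each camera call takes 0.05 s, during which the arm holds its last target. There are 200 camera calls.

## Working session

There is one attempt and no reset: what is moved stays moved. The work goes in short steps, Python scripts to look and compute and a tool call to move; the robot and the scene stay as the last step left them, time stands still between calls to the robot, and variables do not carry over. Pictures are saved under pics/ and viewed, at most 14 in all, crops included, and the job is handed in when it is done.

Besides the shell and the picture viewer there is one more tool, called after "Call:" by a JSON object that holds its "api" and its "payload", one argument or row to a line. move_arm: Moves the arm, as the interface text tells. Shift numbers are shares of 0.25 m and turn numbers shares of 45 degrees, none past 1 either way. Its arguments: {"type":"object","properties":{"motion":{"type":"array"},"hand":{"type":"number"},"force":{"type":"number"}},"required":["motion"]}

```bash
mkdir -p pics; cat > h.py <<'E'
import numpy as np, cv2
from cell import ctrl, capture, job
def snap(n,f):
    s=ctrl.state(); c=capture(n); cv2.imwrite(f'pics/{f}.png',c['image'][:,:,::-1]); np.savez(f'pics/{f}.npz',**{k:v for k,v in c.items() if isinstance(v,np.ndarray) or isinstance(v,list)},p=s['tcp_pos'],R=s['tool_rot']); return c
def ray(c,u,v,z):
    K=np.array(c['K']);E=np.array(c['extrinsics']); d=E[:3,:3]@np.linalg.solve(K,[u,v,1.]); o=E[:3,3]; return o+d*(z-o[2])/d[2]
def proj(c,P):
    E=np.linalg.inv(c['extrinsics']); q=c['K']@(E[:3,:3]@np.array(P)+E[:3,3]); return q[:2]/q[2]
E
python3 - <<'E'
from h import *
for n in('top','scene'):
    c=snap(n,n+'0'); print(n,c['K'],np.round(c['extrinsics'],3))
s=ctrl.state(); print(s['t'],s['tcp_pos'],np.round(s['tool_rot'],3),s['grip_width'])
E
```

```text
top [[387.2985697    0.         280.86688515]
 [  0.         387.2985697  205.26826109]
 [  0.           0.           1.        ]] [[-0.003 -0.995  0.099  0.515]
 [-1.     0.002 -0.006 -0.012]
 [ 0.005 -0.099 -0.995  1.038]
 [ 0.     0.     0.     1.   ]]
scene [[392.47078333   0.         278.55294315]
 [  0.         392.47078333 205.84469711]
 [  0.           0.           1.        ]] [[ 0.103  0.683 -0.723  1.209]
 [ 0.995 -0.077  0.068 -0.082]
 [-0.009 -0.726 -0.687  0.648]
 [ 0.     0.     0.     1.   ]]
0.1 [0.20537319 0.61614009 0.23254603] [[-0.949  0.316 -0.001]
 [ 0.316  0.949 -0.002]
 [ 0.    -0.002 -1.   ]] 0.09485364726256387
```

View pics/top0.png

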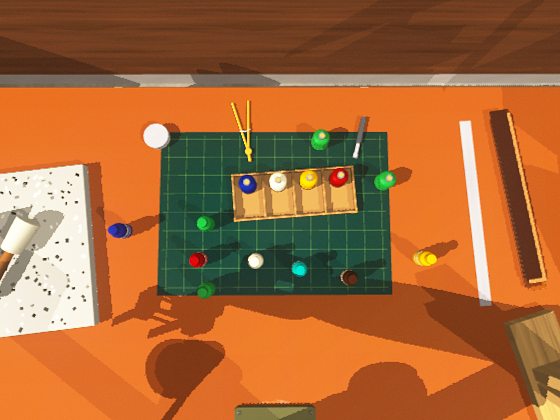

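View pics/scene0.png

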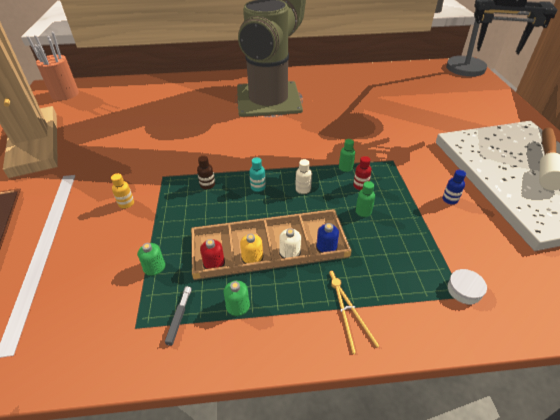

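The top view shows the spools at rows of about 180, from left to right blue (247), ivory (278), yellow (308) and red (338). The bottles are at red (197,260), ivory (256,261), turquoise (299,268), brown (349,277), yellow (426,258) and blue (119,230). The green ones are decoys. Next I'll measure positions from both views.

```bash
cat > m.py <<'E'
from h import *
def load(f): return cv2.imread(f'pics/{f}.png'), dict(np.load(f'pics/{f}.npz'))
def mask(img,col):
    H,S,V=cv2.split(cv2.cvtColor(img,cv2.COLOR_BGR2HSV)); 
    if col=='red': m=((H<4)|(H>173))&(S>190)&(V>60)
    if col=='yellow': m=(H>21)&(H<34)&(S>170)&(V>120)
    if col=='blue': m=(H>110)&(H<128)&(S>150)&(V>50)
    if col=='ivory': m=(S<70)&(V>150)
    return m.astype(np.uint8)*255
def blob(img,col,u,v,r=22):
    m=mask(img,col); w=np.zeros_like(m); w[max(0,v-r):v+r,max(0,u-r):u+r]=255; m&=w
    m=cv2.morphologyEx(m,cv2.MORPH_CLOSE,np.ones((7,7)))
    n,l,s,c=cv2.connectedComponentsWithStats(m); i=1+np.argmax(s[1:,4]); return c[i],s[i]
def tri(c1,p1,c2,p2):
    A=[];b=[]
    for c,p in((c1,p1),(c2,p2)):
        d=c['extrinsics'][:3,:3]@np.linalg.solve(c['K'],[*p,1.]); d/=np.linalg.norm(d); P=np.eye(3)-np.outer(d,d); A.append(P);b.append(P@c['extrinsics'][:3,3])
    return np.linalg.lstsq(np.vstack(A),np.hstack(b),rcond=None)[0]
E
python3 - <<'E'
from m import *
it,t=load('top0'); isc,s=load('scene0')
B={'red':((197,260),(362,175)),'ivory':((256,261),(304,178)),'yellow':((426,258),(123,192)),'blue':((119,230),(455,187))}
S={'red':((338,177),(212,252)),'ivory':((278,181),(290,242)),'yellow':((308,179),(252,248)),'blue':((247,183),(328,237))}
for nm,D in(('bottle',B),('spool',S)):
    for k,(a,b) in D.items():
        r=17 if nm=='spool' else 20
        pa,sa=blob(it,k,*a,r if k!='ivory' else 13); pb,sb=blob(isc,k,*b,r)
        z=.042 if nm=='bottle' else .06
        print(nm,k,sa,sb,'tri',tri(t,pa,s,pb).round(3),'top',ray(t,*pa,z).round(3),'scn',ray(s,*pb,.042).round(3))
H,Sx,V=cv2.split(cv2.cvtColor(it,cv2.COLOR_BGR2HSV)); m=((H>8)&(H<28)&(Sx>60)&(V>70)).astype(np.uint8)*255
w=np.zeros_like(m); w[155:230,220:368]=255; m&=w; m=cv2.morphologyEx(m,cv2.MORPH_OPEN,np.ones((2,2)))
r=cv2.minAreaRect(np.argwhere(m)[:,::-1].astype(np.float32)); print(r); print([ray(t,*p,.022).round(3) for p in cv2.boxPoints(r)])
crop=lambda i,y,x,h,w:cv2.resize(i[y:y+h,x:x+w],None,fx=4,fy=4,interpolation=cv2.INTER_CUBIC)
cv2.imwrite('pics/cr.png',crop(it,155,185,145,190))
E
```

```text
bottle red [189 253  19  14 185] [356 156  15  22 234] tri [0.476 0.195 0.059] top [0.475 0.197 0.042] scn [0.455 0.205 0.042]
bottle ivory [248 254  15  13 129] [296 160  16  33 403] tri [0.473 0.049 0.041] top [0.473 0.05  0.042] scn [0.474 0.048 0.042]
bottle yellow [414 252  23  14 213] [112 174   9   6  38] tri [ 0.478 -0.378  0.083] top [ 0.475 -0.386  0.042] scn [ 0.422 -0.407  0.042]
bottle blue [108 224  24  13 196] [443 170  23  34 356] tri [0.551 0.399 0.044] top [0.552 0.401 0.042] scn [0.549 0.399 0.042]
spool red [330 168  18  19 258] [201 241  23  27 428] tri [ 0.69  -0.169  0.032] top [ 0.685 -0.165  0.06 ] scn [ 0.699 -0.167  0.042]
spool ivory [270 173  16  18 232] [280 229  21  28 520] tri [ 0.678 -0.009  0.037] top [ 0.674 -0.008  0.06 ] scn [ 0.682 -0.01   0.042]
spool yellow [300 171  17  18 219] [249 235  13  18  96] tri [ 0.681 -0.081  0.049] top [ 0.679 -0.085  0.06 ] scn [ 0.675 -0.077  0.042]
spool blue [239 175  17  18 241] [317 226  22  26 408] tri [0.673 0.071 0.031] top [0.668 0.069 0.06 ] scn [0.682 0.068 0.042]
((293.85943603515625, 185.3164520263672), (65.29603576660156, 124.5491714477539), 85.73210906982422)
[array([0.745, 0.12 , 0.022]), array([ 0.77 , -0.213,  0.022]), array([ 0.595, -0.222,  0.022]), array([0.571, 0.105, 0.022])]
```

View pics/cr.png

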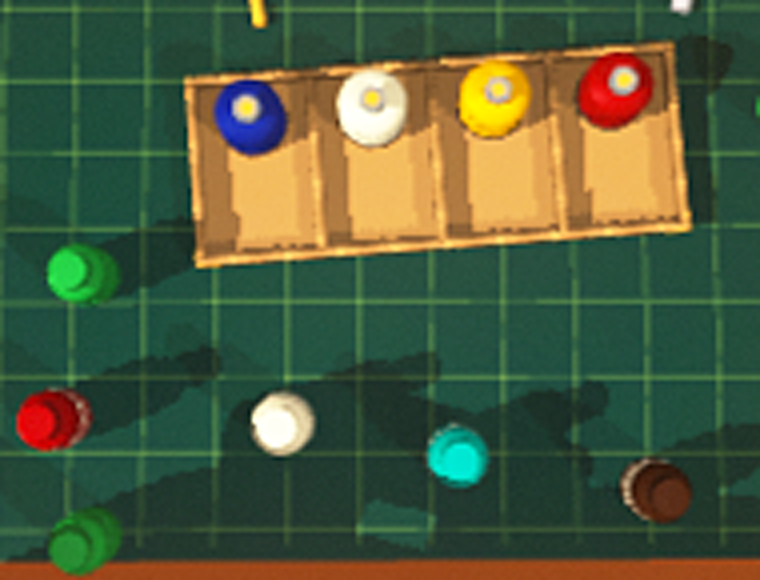

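The enlarged crop shows the tray's outer corners at (187,78), (672,43), (690,230) and (198,266). The bottle cap tops are at red (42,420) and ivory (282,422).

```bash
python3 - <<'E'
from m import *
it,t=load('top0')
f=lambda x,y:((x+.5)/4-.5+185,(y+.5)/4-.5+155)
C=[ray(t,*f(*p),.022)[:2] for p in((187,78),(672,43),(690,230),(198,266))]
print(np.round(C,4)); print([np.linalg.norm(C[i]-C[i-1]).round(4) for i in range(4)])
d=(C[0]-C[1])+(C[3]-C[2]); d/=np.linalg.norm(d); n=np.array([d[1],-d[0]]); print('yaw',np.degrees(np.arctan2(-d[0],d[1])),d,n)
fm=(C[2]+C[3])/2
# free floor mid: front outer + 5 wall + 33
for k,nm in enumerate(['blue','ivory','yellow','red']):
    print(nm,(fm+n*.038+d*(.12-.08*k)).round(4),'spool',(fm+n*.094+d*(.12-.08*k)).round(4))
for nm,p in dict(red=(42,420),ivory=(281,422)).items(): print(nm,ray(t,*f(*p),.084).round(4))
big=np.hstack([cv2.resize(it[y:y+50,x:x+60],None,fx=6,fy=6,interpolation=cv2.INTER_CUBIC) for x,y in((90,205),(395,235))]); cv2.imwrite('pics/cr2.png',big)
E
```

```text
[[ 0.6995  0.1136]
 [ 0.7226 -0.2093]
 [ 0.5975 -0.2185]
 [ 0.5745  0.1052]]
[np.float64(0.1253), np.float64(0.3238), np.float64(0.1255), np.float64(0.3245)]
yaw 4.0731500218463355 [-0.07103002  0.99747418] [0.99747418 0.07103002]
blue [0.6154 0.0657] spool [0.6713 0.0697]
ivory [ 0.6211 -0.0141] spool [ 0.6769 -0.0101]
yellow [ 0.6268 -0.0939] spool [ 0.6826 -0.0899]
red [ 0.6325 -0.1737] spool [ 0.6883 -0.1697]
red [0.4771 0.1922 0.084 ]
ivory [0.4755 0.0465 0.084 ]
```

View pics/cr2.png

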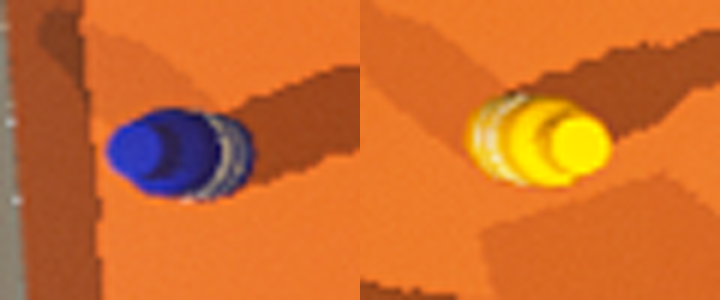

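```bash
cat > go.py <<'E'
import sys
from h import *
# usage: go.py x y z ... -> share shifts from the present pose
s=ctrl.state(); p=np.array(s['tcp_pos']); R=np.array(s['tool_rot'])
print('t',round(s['t'],2),p.round(4),'yaw',np.degrees(np.arctan2(-R[0,1],R[1,1])).round(2),'w',round(s['grip_width'],4))
a=np.array(list(map(float,sys.argv[1:]))).reshape(-1,3)
for q in a: print(q,(R.T@(q-p)/.25).round(3))
E
python3 - <<'E'
from m import *
it,t=load('top0')
for n,p in dict(blue=(111.75,229.5),yellow=(431.3,258.9)).items(): print(n,ray(t,*p,.084).round(4))
E
python3 go.py 0.55 0.395 0.2
```

```text
blue [0.551  0.3981 0.084 ]
yellow [ 0.4772 -0.3851  0.084 ]
t 0.1 [0.2054 0.6161 0.2325] yaw -18.44 w 0.0949
[0.55  0.395 0.2  ] [-1.588 -0.403  0.131]
```

Call:
{"api": "move_arm", "payload": {
  "motion": [
    [-0.9, -0.23, 0.13, -0.5],
    [-0.9, -0.23, 0.13, -0.5],
    [-0.9, -0.23, 0.13, -0.5],
    [-0.9, -0.23, 0.13, -0.5],
    [-0.9, -0.23, 0.13, -0.5],
    [-0.9, -0.23, 0.13, -0.5]
  ],
  "hand": -0.5,
  "force": 20
}}

```text
t: 0.85
tcp_pos: [0.4005, 0.4909, 0.2008]
tool_rot: [[-0.998, -0.07, -0.001], [-0.07, 0.998, -0.0], [0.001, -0.0, -1.0]]
contact_force: [-0.7, 0.4, 0.1]
grip_width: 0.0713
gripper_force: 0.0
```

```bash
python3 go.py 0.551 0.3985 0.15 0.551 .3985 .042
```

```text
t 0.85 [0.4005 0.4909 0.2008] yaw 4.04 w 0.0713
[0.551  0.3985 0.15  ] [-0.575 -0.411  0.203]
[0.551  0.3985 0.042 ] [-0.575 -0.411  0.635]
```

Call:
{"api": "move_arm", "payload": {
  "motion": [
    [-0.575, -0.41, 0.2, 0],
    [-0.575, -0.41, 0.2, 0],
    [-0.575, -0.41, 0.2, 0],
    [-0.575, -0.41, 0.2, 0],
    [-0.575, -0.41, 0.2, 0],
    [-0.575, -0.41, 0.2, 0]
  ]
}}

```text
t: 1.6
tcp_pos: [0.5503, 0.4005, 0.152]
tool_rot: [[-0.997, -0.073, 0.001], [-0.073, 0.997, 0.001], [-0.001, 0.001, -1.0]]
contact_force: [0.2, 0.1, -0.7]
grip_width: 0.0713
gripper_force: 0.0
```

```bash
cat >> h.py <<'E'
def wray(c,u,v,z,p,R):
    K=np.array(c['K']);T=np.array(c['T_tool_cam']); x=(u-K[0,2])/K[0,0]; y=(v-K[1,2])/K[1,1]; r=np.hypot(x,y)+1e-9
    d=np.array([x/r*np.sin(r),y/r*np.sin(r),np.cos(r)]); o=p+R@T[:3,3]; d=R@T[:3,:3]@d; return o+d*(z-o[2])/d[2]
def wproj(c,P,p,R):
    K=np.array(c['K']);T=np.array(c['T_tool_cam']); q=T[:3,:3].T@(R.T@(np.array(P)-p)-T[:3,3]); a=np.arctan2(np.hypot(q[0],q[1]),q[2]); h=np.hypot(q[0],q[1])
    return np.array([K[0,2]+K[0,0]*a*q[0]/h,K[1,2]+K[1,1]*a*q[1]/h])
E
python3 go.py 0.551 0.3985 0.042
python3 - <<'E'
from h import *
c=snap('wrist','w1'); s=ctrl.state(); p,R=np.array(s['tcp_pos']),np.array(s['tool_rot'])
print(c['K'],np.round(c['T_tool_cam'],3)); print('cap expected',wproj(c,[.551,.3985,.084],p,R),'base',wproj(c,[.551,.3985,0],p,R))
E
```

```text
t 1.6 [0.5503 0.4005 0.152 ] yaw 4.2 w 0.0713
[0.551  0.3985 0.042 ] [-0.002 -0.009  0.44 ]
[[325.1922621    0.         284.60211577]
 [  0.         325.1922621  210.48277511]
 [  0.           0.           1.        ]] [[-0.    -0.968 -0.253  0.07 ]
 [ 1.    -0.     0.001 -0.001]
 [-0.001 -0.253  0.968 -0.151]
 [ 0.     0.     0.     1.   ]]
cap expected [283.65129803 228.25086285] base [283.7704224  201.33576794]
```

View pics/w1.png

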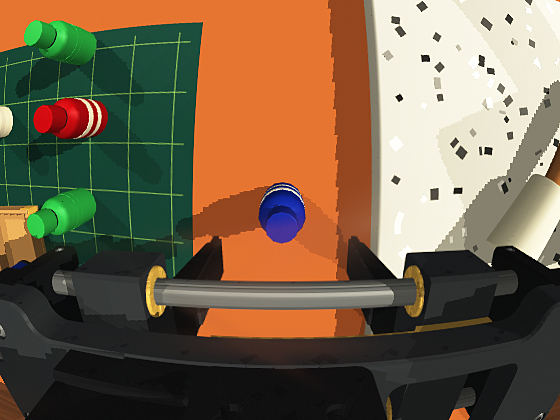

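The bottle's cap is at (281,224), where I expected about (284,228), so I'll descend.

Call:
{"api": "move_arm", "payload": {
  "motion": [
    [0, -0.008, 0.22, 0],
    [0, -0.008, 0.44, 0],
    [0, -0.008, 0.44, 0],
    [0, -0.008, 0.44, 0],
    [0, -0.008, 0.44, 0]
  ]
}}

```text
t: 2.28
tcp_pos: [0.5536, 0.3984, 0.0452]
tool_rot: [[-0.997, -0.071, 0.005], [-0.071, 0.997, 0.003], [-0.005, 0.003, -1.0]]
contact_force: [-0.3, 0.7, 0.6]
grip_width: 0.0712
gripper_force: 0.0
```

Call:
{"api": "move_arm", "payload": {
  "motion": [
    [0, 0, 0, 0],
    [0, 0, 0, 0],
    [0, 0, 0, 0],
    [0, 0, 0, 0],
    [0, 0, 0, 0],
    [0, 0, 0, 0]
  ],
  "hand": 1,
  "force": 20
}}

```text
t: 3.02
tcp_pos: [0.5517, 0.397, 0.0412]
tool_rot: [[-0.997, -0.071, 0.0], [-0.071, 0.997, 0.0], [-0.0, 0.0, -1.0]]
contact_force: [-0.1, 1.0, 0.6]
grip_width: 0.0375
gripper_force: 20.0
```

Call:
{"api": "move_arm", "payload": {
  "motion": [
    [0, 0, -0.2, 0],
    [0, 0, -0.48, 0],
    [0, 0, -0.48, 0],
    [0, 0, -0.48, 0]
  ]
}}

```text
t: 3.52
tcp_pos: [0.5517, 0.3968, 0.1614]
tool_rot: [[-0.997, -0.071, 0.001], [-0.071, 0.997, 0.0], [-0.001, 0.0, -1.0]]
contact_force: [-0.6, -0.3, -1.8]
grip_width: 0.0374
gripper_force: 20.0
```

```bash
python3 go.py 0.6154 0.0657 0.16 .6154 .0657 .05
```

```text
t 3.52 [0.5517 0.3968 0.1614] yaw 4.06 w 0.0374
[0.6154 0.0657 0.16  ] [-0.16  -1.339  0.005]
[0.6154 0.0657 0.05  ] [-0.16  -1.339  0.445]
```

Call:
{"api": "move_arm", "payload": {
  "motion": [
    [-0.02, -0.1, 0, 0],
    [-0.04, -0.28, 0, 0],
    [-0.06, -0.48, 0, 0],
    [-0.1, -0.68, 0, 0],
    [-0.13, -0.86, 0, 0],
    [-0.16, -1, 0, 0],
    [-0.16, -1, 0, 0]
  ]
}}

```text
t: 4.4
tcp_pos: [0.6084, 0.1465, 0.1584]
tool_rot: [[-0.998, -0.066, -0.004], [-0.066, 0.998, -0.001], [0.004, -0.001, -1.0]]
contact_force: [-0.4, 0.7, -0.3]
grip_width: 0.0381
gripper_force: 20.0
```

Call:
{"api": "move_arm", "payload": {
  "motion": [
    [0, -0.1, 0, 0],
    [0, -0.25, 0, 0],
    [0, -0.34, 0, 0],
    [0, -0.34, 0, 0],
    [0, -0.34, 0, 0],
    [0, -0.34, 0, 0]
  ]
}}

```text
t: 5.15
tcp_pos: [0.6152, 0.0665, 0.161]
tool_rot: [[-0.997, -0.072, -0.0], [-0.072, 0.997, 0.0], [0.0, 0.0, -1.0]]
contact_force: [0.4, -0.6, -0.9]
grip_width: 0.0378
gripper_force: 20.0
```

```bash
python3 go.py .6154 .0657 .047
python3 - <<'E'
from h import *
c=snap('wrist','w2')
E
```

```text
t 5.15 [0.6152 0.0665 0.161 ] yaw 4.13 w 0.0378
[0.6154 0.0657 0.047 ] [-0.001 -0.003  0.456]
```

View pics/w2.png

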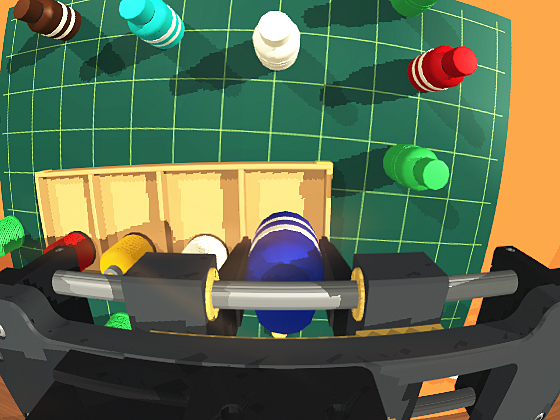

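The bottle is held upright. The tray's near outer corner is at (332,163), and I'll check it against the estimate of (0.5745, 0.1052).

```bash
python3 - <<'E'
from h import *
c=dict(np.load('pics/w2.npz'))
for u,v in((332,163),(240,168),(38,172)): print(wray(c,u,v,.022,c['p'],c['R']).round(4))
E
```

```text
[0.5741 0.1051 0.022 ]
[0.5846 0.0228 0.022 ]
[ 0.5966 -0.2115  0.022 ]
```

Call:
{"api": "move_arm", "payload": {
  "motion": [
    [0, 0, 0.15, 0],
    [0, 0, 0.32, 0],
    [0, 0, 0.42, 0],
    [0, 0, 0.44, 0],
    [0, 0, 0.455, 0],
    [0, 0, 0.455, 0],
    [0, 0, 0.455, 0]
  ]
}}

```text
t: 6.08
tcp_pos: [0.6162, 0.0656, 0.0488]
tool_rot: [[-0.997, -0.071, 0.002], [-0.071, 0.997, 0.0], [-0.002, -0.0, -1.0]]
contact_force: [-0.1, 0.0, -0.6]
grip_width: 0.0379
gripper_force: 20.0
```

Call:
{"api": "move_arm", "payload": {
  "motion": [
    [0, 0, 0, 0],
    [0, 0, 0, 0],
    [0, 0, 0, 0]
  ]
}}

```text
t: 6.45
tcp_pos: [0.6153, 0.0655, 0.0475]
tool_rot: [[-0.997, -0.071, 0.0], [-0.071, 0.997, 0.0], [-0.0, 0.0, -1.0]]
contact_force: [0.8, 1.0, -1.0]
grip_width: 0.0376
gripper_force: 20.0
```

Call:
{"api": "move_arm", "payload": {
  "motion": [
    [0, 0, 0, 0],
    [0, 0, 0, 0],
    [0, 0, 0, 0],
    [0, 0, 0, 0],
    [0, 0, 0, 0]
  ],
  "hand": -0.3
}}

```text
t: 7.08
tcp_pos: [0.6153, 0.0655, 0.0474]
tool_rot: [[-0.997, -0.071, 0.0], [-0.071, 0.997, -0.0], [-0.0, -0.0, -1.0]]
contact_force: [0.3, -0.1, 0.1]
grip_width: 0.0618
gripper_force: 0.0
```

Call:
{"api": "move_arm", "payload": {
  "motion": [
    [0, 0, -0.1, 0],
    [0, 0, -0.3, 0],
    [0, 0, -0.45, 0],
    [0, 0, -0.45, 0],
    [0, 0, -0.45, 0]
  ]
}}

```text
t: 7.7
tcp_pos: [0.6147, 0.0655, 0.1588]
tool_rot: [[-0.997, -0.071, -0.001], [-0.071, 0.997, -0.0], [0.001, 0.0, -1.0]]
contact_force: [0.9, 0.3, -1.0]
grip_width: 0.062
gripper_force: 0.0
```

```bash
python3 go.py .475 .048 .15 .475 .048 .042
```

```text
t 7.7 [0.6147 0.0655 0.1588] yaw 4.06 w 0.062
[0.475 0.048 0.15 ] [ 0.562 -0.03   0.036]
[0.475 0.048 0.042] [ 0.561 -0.03   0.468]
```

Call:
{"api": "move_arm", "payload": {
  "motion": [
    [0.2, -0.01, 0.02, 0],
    [0.45, -0.03, 0.02, 0],
    [0.56, -0.03, 0.02, 0],
    [0.56, -0.03, 0.02, 0],
    [0.56, -0.03, 0.02, 0],
    [0.56, -0.03, 0.02, 0]
  ],
  "hand": -0.5
}}

```text
t: 8.45
tcp_pos: [0.4771, 0.0482, 0.1547]
tool_rot: [[-0.997, -0.071, -0.0], [-0.071, 0.997, 0.0], [0.0, 0.0, -1.0]]
contact_force: [0.1, 0.5, 0.2]
grip_width: 0.0714
gripper_force: 0.0
```

```bash
python3 go.py .475 .048 .042
python3 - <<'E'
from h import *
c=snap('wrist','w3'); s=ctrl.state(); p,R=np.array(s['tcp_pos']),np.array(s['tool_rot'])
print('cap expected',wproj(c,[.475,.048,.084],p,R))
E
```

```text
t 8.45 [0.4771 0.0482 0.1547] yaw 4.07 w 0.0714
[0.475 0.048 0.042] [ 0.008 -0.     0.451]
cap expected [286.4039968  223.80226226]
```

View pics/w3.png

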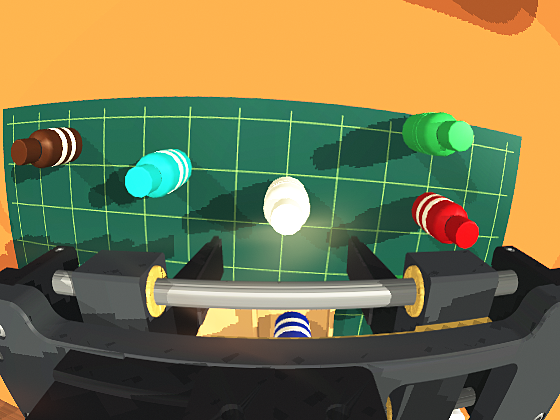

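The ivory cap is at about (287,220), as expected, so I'll descend and grasp.

Call:
{"api": "move_arm", "payload": {
  "motion": [
    [0, 0, 0.22, 0],
    [0, 0, 0.45, 0],
    [0, 0, 0.45, 0],
    [0, 0, 0.45, 0],
    [0, 0, 0.45, 0],
    [0, 0, 0.45, 0]
  ]
}}

```text
t: 9.25
tcp_pos: [0.4779, 0.0481, 0.0447]
tool_rot: [[-0.997, -0.071, 0.004], [-0.071, 0.997, -0.0], [-0.004, -0.0, -1.0]]
contact_force: [-0.6, 0.8, 0.8]
grip_width: 0.0712
gripper_force: 0.0
```

Call:
{"api": "move_arm", "payload": {
  "motion": [
    [0, 0, 0, 0],
    [0, 0, 0, 0],
    [0, 0, 0, 0],
    [0, 0, 0, 0],
    [0, 0, 0, 0],
    [0, 0, 0, 0]
  ],
  "hand": 1
}}

```text
t: 10.0
tcp_pos: [0.4761, 0.0482, 0.0423]
tool_rot: [[-0.997, -0.071, -0.0], [-0.071, 0.997, 0.0], [0.0, 0.0, -1.0]]
contact_force: [0.0, 0.1, 0.7]
grip_width: 0.0375
gripper_force: 20.0
```

Call:
{"api": "move_arm", "payload": {
  "motion": [
    [0, 0, -0.2, 0],
    [0, 0, -0.48, 0],
    [0, 0, -0.48, 0],
    [0, 0, -0.48, 0],
    [0, 0, -0.48, 0]
  ]
}}

```text
t: 10.62
tcp_pos: [0.4747, 0.0481, 0.1599]
tool_rot: [[-0.997, -0.071, -0.004], [-0.071, 0.997, -0.0], [0.004, 0.0, -1.0]]
contact_force: [0.1, 0.1, -1.5]
grip_width: 0.0376
gripper_force: 20.0
```

```bash
python3 go.py  .6211 -.0141 .16
```

```text
t 10.62 [0.4747 0.0481 0.1599] yaw 4.06 w 0.0376
[ 0.6211 -0.0141  0.16  ] [-0.567 -0.29  -0.003]
```

Call:
{"api": "move_arm", "payload": {
  "motion": [
    [-0.1, -0.05, 0, 0],
    [-0.28, -0.14, 0, 0],
    [-0.45, -0.23, 0, 0],
    [-0.567, -0.29, 0, 0],
    [-0.567, -0.29, 0, 0],
    [-0.567, -0.29, 0, 0],
    [-0.567, -0.29, 0, 0],
    [-0.567, -0.29, 0, 0]
  ]
}}

```text
t: 11.62
tcp_pos: [0.622, -0.0137, 0.1624]
tool_rot: [[-0.997, -0.071, -0.0], [-0.071, 0.997, 0.0], [0.0, 0.0, -1.0]]
contact_force: [-0.4, -0.2, -0.8]
grip_width: 0.0373
gripper_force: 20.0
```

```bash
python3 go.py  .6211 -.0141 .048
```

```text
t 11.62 [ 0.622  -0.0137  0.1624] yaw 4.09 w 0.0373
[ 0.6211 -0.0141  0.048 ] [ 0.004 -0.001  0.458]
```

Call:
{"api": "move_arm", "payload": {
  "motion": [
    [0.004, 0, 0.15, 0],
    [0.004, 0, 0.32, 0],
    [0.004, 0, 0.42, 0],
    [0.004, 0, 0.445, 0],
    [0.004, 0, 0.458, 0],
    [0.004, 0, 0.458, 0],
    [0.004, 0, 0.458, 0],
    [0.004, 0, 0.458, 0],
    [0.004, 0, 0.458, 0]
  ]
}}

```text
t: 12.75
tcp_pos: [0.6219, -0.0143, 0.0483]
tool_rot: [[-0.997, -0.071, 0.001], [-0.071, 0.997, -0.0], [-0.001, -0.0, -1.0]]
contact_force: [0.3, 0.3, -1.6]
grip_width: 0.0375
gripper_force: 20.0
```

Call:
{"api": "move_arm", "payload": {
  "motion": [
    [0, 0, 0, 0],
    [0, 0, 0, 0],
    [0, 0, 0, 0],
    [0, 0, 0, 0],
    [0, 0, 0, 0]
  ],
  "hand": -0.3
}}

```text
t: 13.38
tcp_pos: [0.6217, -0.0142, 0.0479]
tool_rot: [[-0.997, -0.071, 0.0], [-0.071, 0.997, -0.0], [-0.0, -0.0, -1.0]]
contact_force: [-0.3, -0.7, -0.0]
grip_width: 0.0614
gripper_force: 0.0
```

Call:
{"api": "move_arm", "payload": {
  "motion": [
    [0, 0, -0.1, 0],
    [0, 0, -0.3, 0],
    [0, 0, -0.46, 0],
    [0, 0, -0.46, 0],
    [0, 0, -0.46, 0]
  ]
}}

```text
t: 14.0
tcp_pos: [0.6212, -0.0142, 0.1622]
tool_rot: [[-0.997, -0.071, -0.001], [-0.071, 0.997, 0.0], [0.001, 0.0, -1.0]]
contact_force: [-0.0, -0.1, -0.7]
grip_width: 0.0619
gripper_force: 0.0
```

```bash
python3 go.py .477 -.385 .15
```

```text
t 14.0 [ 0.6212 -0.0142  0.1622] yaw 4.06 w 0.0619
[ 0.477 -0.385  0.15 ] [ 0.68  -1.439  0.049]
```

Next is yellow.

Call:
{"api": "move_arm", "payload": {
  "motion": [
    [0.08, -0.2, 0, 0],
    [0.2, -0.45, 0, 0],
    [0.3, -0.7, 0, 0],
    [0.4, -0.9, 0.02, 0],
    [0.4, -0.9, 0.02, 0],
    [0.4, -0.9, 0.02, 0]
  ],
  "hand": -0.5
}}

```text
t: 14.75
tcp_pos: [0.537, -0.2453, 0.1561]
tool_rot: [[-0.998, -0.07, -0.003], [-0.07, 0.998, 0.002], [0.002, 0.002, -1.0]]
contact_force: [0.5, 0.0, 0.5]
grip_width: 0.0714
gripper_force: 0.0
```

Call:
{"api": "move_arm", "payload": {
  "motion": [
    [0.14, -0.27, 0.02, 0],
    [0.28, -0.54, 0.02, 0],
    [0.28, -0.54, 0.02, 0],
    [0.28, -0.54, 0.02, 0],
    [0.28, -0.54, 0.02, 0],
    [0.28, -0.54, 0.02, 0],
    [0.28, -0.54, 0.02, 0]
  ]
}}

```text
t: 15.62
tcp_pos: [0.4783, -0.3843, 0.1529]
tool_rot: [[-0.997, -0.073, 0.0], [-0.073, 0.997, 0.0], [-0.0, 0.0, -1.0]]
contact_force: [0.1, 0.2, 0.5]
grip_width: 0.0713
gripper_force: 0.0
```

```bash
python3 go.py .477 -.385 .042
python3 - <<'E'
from h import *
c=snap('wrist','w4'); s=ctrl.state(); p,R=np.array(s['tcp_pos']),np.array(s['tool_rot'])
print('cap expected',wproj(c,[.477,-.385,.084],p,R))
E
```

```text
t 15.62 [ 0.4783 -0.3843  0.1529] yaw 4.16 w 0.0713
[ 0.477 -0.385  0.042] [ 0.005 -0.003  0.444]
cap expected [285.88385506 225.76777585]
```

View pics/w4.png

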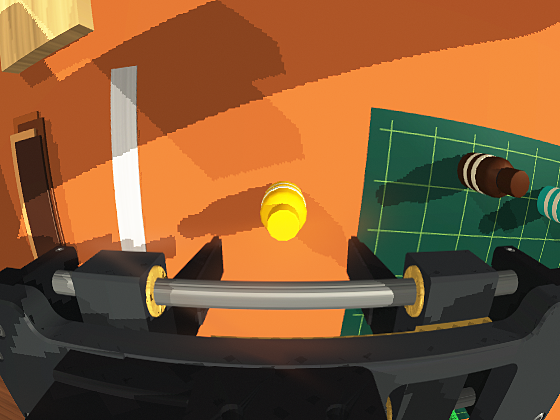

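The yellow cap is at (283,222), centred between the fingers.

Call:
{"api": "move_arm", "payload": {
  "motion": [
    [0.005, -0.005, 0.22, 0],
    [0.005, -0.005, 0.444, 0],
    [0.005, -0.005, 0.444, 0],
    [0.005, -0.005, 0.444, 0],
    [0.005, -0.005, 0.444, 0],
    [0.005, -0.005, 0.444, 0]
  ]
}}

```text
t: 16.42
tcp_pos: [0.4777, -0.3878, 0.0445]
tool_rot: [[-0.997, -0.071, 0.003], [-0.071, 0.997, -0.003], [-0.003, -0.003, -1.0]]
contact_force: [0.4, 0.7, -0.0]
grip_width: 0.0713
gripper_force: 0.0
```

Call:
{"api": "move_arm", "payload": {
  "motion": [
    [0, 0, 0, 0],
    [0, 0, 0, 0],
    [0, 0, 0, 0],
    [0, 0, 0, 0],
    [0, 0, 0, 0],
    [0, 0, 0, 0]
  ],
  "hand": 1
}}

```text
t: 17.18
tcp_pos: [0.4764, -0.3866, 0.0418]
tool_rot: [[-0.997, -0.071, -0.0], [-0.071, 0.997, 0.0], [0.0, 0.0, -1.0]]
contact_force: [0.4, 1.9, 0.6]
grip_width: 0.037
gripper_force: 20.0
```

Call:
{"api": "move_arm", "payload": {
  "motion": [
    [0, 0, -0.2, 0],
    [0, 0, -0.48, 0],
    [0, 0, -0.48, 0],
    [0, 0, -0.48, 0],
    [0, 0, -0.48, 0]
  ]
}}

```text
t: 17.8
tcp_pos: [0.4754, -0.3857, 0.1592]
tool_rot: [[-0.997, -0.071, -0.003], [-0.071, 0.997, 0.003], [0.003, 0.003, -1.0]]
contact_force: [0.6, 0.2, -1.5]
grip_width: 0.0374
gripper_force: 20.0
```

```bash
python3 go.py  .6268 -.0939 .16
```

```text
t 17.8 [ 0.4754 -0.3857  0.1592] yaw 4.06 w 0.0374
[ 0.6268 -0.0939  0.16  ] [-0.687  1.121 -0.002]
```

Call:
{"api": "move_arm", "payload": {
  "motion": [
    [-0.06, 0.1, 0, 0],
    [-0.18, 0.27, 0, 0],
    [-0.28, 0.44, 0, 0],
    [-0.38, 0.62, 0, 0],
    [-0.49, 0.8, 0, 0],
    [-0.6, 0.92, 0, 0],
    [-0.687, 1, 0, 0],
    [-0.687, 1, 0, 0]
  ]
}}

```text
t: 18.8
tcp_pos: [0.6298, -0.1233, 0.1592]
tool_rot: [[-0.997, -0.074, -0.004], [-0.074, 0.997, 0.001], [0.004, 0.001, -1.0]]
contact_force: [0.1, 0.1, -1.7]
grip_width: 0.0373
gripper_force: 20.0
```

Call:
{"api": "move_arm", "payload": {
  "motion": [
    [0, 0.12, 0, 0],
    [0, 0.12, 0, 0],
    [0, 0.12, 0, 0],
    [0, 0.12, 0, 0]
  ]
}}

```text
t: 19.3
tcp_pos: [0.6276, -0.0963, 0.1616]
tool_rot: [[-0.998, -0.07, -0.001], [-0.07, 0.998, -0.0], [0.001, -0.0, -1.0]]
contact_force: [0.7, 0.2, -1.0]
grip_width: 0.0376
gripper_force: 20.0
```

```bash
python3 go.py  .6268 -.0939 .0475
```

```text
t 19.3 [ 0.6276 -0.0963  0.1616] yaw 3.99 w 0.0376
[ 0.6268 -0.0939  0.0475] [0.002 0.01  0.456]
```

Call:
{"api": "move_arm", "payload": {
  "motion": [
    [0.002, 0.002, 0.08, 0],
    [0.002, 0.002, 0.26, 0],
    [0.002, 0.002, 0.4, 0],
    [0.002, 0.002, 0.44, 0],
    [0.002, 0.002, 0.457, 0],
    [0.002, 0.002, 0.457, 0],
    [0.002, 0.002, 0.457, 0],
    [0.002, 0.002, 0.457, 0],
    [0.002, 0.002, 0.457, 0]
  ]
}}

```text
t: 20.42
tcp_pos: [0.6278, -0.0948, 0.0483]
tool_rot: [[-0.997, -0.071, 0.001], [-0.071, 0.997, -0.0], [-0.001, -0.0, -1.0]]
contact_force: [-1.1, 0.2, -0.4]
grip_width: 0.0373
gripper_force: 20.0
```

Call:
{"api": "move_arm", "payload": {
  "motion": [
    [0, 0, 0, 0],
    [0, 0, 0, 0],
    [0, 0, 0, 0],
    [0, 0, 0, 0],
    [0, 0, 0, 0]
  ],
  "hand": -0.3
}}

```text
t: 21.05
tcp_pos: [0.6274, -0.0948, 0.0476]
tool_rot: [[-0.997, -0.071, -0.0], [-0.071, 0.997, 0.0], [0.0, 0.0, -1.0]]
contact_force: [0.6, -0.2, -0.4]
grip_width: 0.0621
gripper_force: 0.0
```

Call:
{"api": "move_arm", "payload": {
  "motion": [
    [0, 0, -0.1, 0],
    [0, 0, -0.3, 0],
    [0, 0, -0.46, 0],
    [0, 0, -0.46, 0],
    [0, 0, -0.46, 0]
  ]
}}

```text
t: 21.68
tcp_pos: [0.6269, -0.0946, 0.1619]
tool_rot: [[-0.997, -0.071, -0.001], [-0.071, 0.997, 0.0], [0.001, 0.0, -1.0]]
contact_force: [-0.8, 0.5, -0.5]
grip_width: 0.0614
gripper_force: 0.0
```

```bash
python3 go.py .477 .194 .15
```

```text
t 21.68 [ 0.6269 -0.0946  0.1619] yaw 4.06 w 0.0614
[0.477 0.194 0.15 ] [0.516 1.194 0.048]
```

Call:
{"api": "move_arm", "payload": {
  "motion": [
    [0.08, 0.2, 0, 0],
    [0.2, 0.45, 0, 0],
    [0.3, 0.7, 0, 0],
    [0.42, 0.95, 0.02, 0],
    [0.42, 0.95, 0.02, 0],
    [0.42, 0.95, 0.02, 0]
  ],
  "hand": -0.5
}}

```text
t: 22.42
tcp_pos: [0.5048, 0.1351, 0.1561]
tool_rot: [[-0.997, -0.073, -0.002], [-0.073, 0.997, -0.001], [0.002, -0.001, -1.0]]
contact_force: [-0.2, -1.2, -0.7]
grip_width: 0.0714
gripper_force: 0.0
```

Call:
{"api": "move_arm", "payload": {
  "motion": [
    [0.09, 0.24, 0.02, 0],
    [0.09, 0.24, 0.02, 0],
    [0.09, 0.24, 0.02, 0],
    [0.09, 0.24, 0.02, 0],
    [0.09, 0.24, 0.02, 0],
    [0.09, 0.24, 0.02, 0]
  ]
}}

```text
t: 23.18
tcp_pos: [0.4795, 0.1923, 0.1527]
tool_rot: [[-0.998, -0.07, 0.0], [-0.07, 0.998, -0.0], [-0.0, -0.0, -1.0]]
contact_force: [0.5, 0.8, -0.5]
grip_width: 0.0715
gripper_force: 0.0
```

```bash
python3 go.py .477 .194 .042
python3 - <<'E'
from h import *
c=snap('wrist','w5'); s=ctrl.state(); p,R=np.array(s['tcp_pos']),np.array(s['tool_rot'])
print('cap expected',wproj(c,[.477,.194,.084],p,R))
E
```

```text
t 23.18 [0.4795 0.1923 0.1527] yaw 4.0 w 0.0715
[0.477 0.194 0.042] [0.01  0.007 0.443]
cap expected [288.73612203 224.31249984]
```

View pics/w5.png

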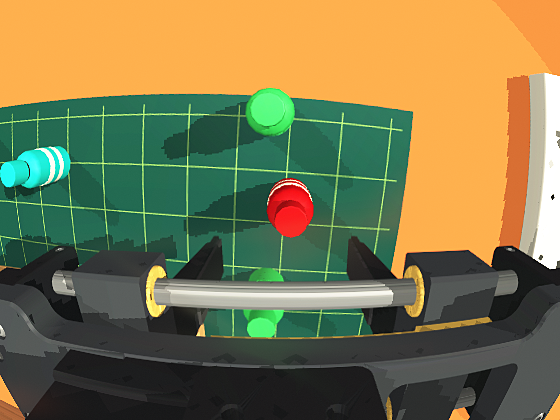

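The red cap is at (291,219), as expected. The green decoys are clear of the fingers.

Call:
{"api": "move_arm", "payload": {
  "motion": [
    [0.008, 0.008, 0.22, 0],
    [0.008, 0.008, 0.444, 0],
    [0.008, 0.008, 0.444, 0],
    [0.008, 0.008, 0.444, 0],
    [0.008, 0.008, 0.444, 0],
    [0.008, 0.008, 0.444, 0]
  ]
}}

```text
t: 23.98
tcp_pos: [0.4787, 0.1953, 0.044]
tool_rot: [[-0.997, -0.071, 0.004], [-0.071, 0.997, 0.001], [-0.004, 0.001, -1.0]]
contact_force: [0.4, 0.3, -0.5]
grip_width: 0.071
gripper_force: 0.0
```

Call:
{"api": "move_arm", "payload": {
  "motion": [
    [0, 0, 0, 0],
    [0, 0, 0, 0],
    [0, 0, 0, 0],
    [0, 0, 0, 0],
    [0, 0, 0, 0],
    [0, 0, 0, 0]
  ],
  "hand": 1
}}

```text
t: 24.72
tcp_pos: [0.477, 0.1948, 0.0416]
tool_rot: [[-0.997, -0.071, -0.0], [-0.071, 0.997, 0.0], [0.0, 0.0, -1.0]]
contact_force: [0.3, 1.2, 0.4]
grip_width: 0.0373
gripper_force: 20.0
```

Call:
{"api": "move_arm", "payload": {
  "motion": [
    [0, 0, -0.2, 0],
    [0, 0, -0.5, 0],
    [0, 0, -0.5, 0],
    [0, 0, -0.5, 0],
    [0, 0, -0.5, 0]
  ]
}}

```text
t: 25.35
tcp_pos: [0.4756, 0.1944, 0.1641]
tool_rot: [[-0.997, -0.071, -0.004], [-0.071, 0.997, -0.001], [0.004, -0.001, -1.0]]
contact_force: [-0.1, 0.4, -0.7]
grip_width: 0.0371
gripper_force: 20.0
```

```bash
python3 go.py  .6325 -.1737 .165
```

```text
t 25.35 [0.4756 0.1944 0.1641] yaw 4.06 w 0.0371
[ 0.6325 -0.1737  0.165 ] [-0.522 -1.513 -0.004]
```

Call:
{"api": "move_arm", "payload": {
  "motion": [
    [-0.04, -0.1, 0, 0],
    [-0.1, -0.28, 0, 0],
    [-0.16, -0.46, 0, 0],
    [-0.22, -0.64, 0, 0],
    [-0.27, -0.8, 0, 0],
    [-0.3, -0.8, 0, 0]
  ]
}}

```text
t: 26.1
tcp_pos: [0.5653, -0.0015, 0.1639]
tool_rot: [[-0.998, -0.067, -0.004], [-0.067, 0.998, 0.0], [0.004, 0.0, -1.0]]
contact_force: [-0.8, 0.0, -0.9]
grip_width: 0.0372
gripper_force: 20.0
```

Call:
{"api": "move_arm", "payload": {
  "motion": [
    [-0.05, -0.15, 0, 0],
    [-0.1, -0.35, 0, 0],
    [-0.16, -0.55, 0, 0],
    [-0.22, -0.713, 0, 0],
    [-0.22, -0.713, 0, 0],
    [-0.22, -0.713, 0, 0],
    [-0.22, -0.713, 0, 0],
    [-0.22, -0.713, 0, 0]
  ]
}}

```text
t: 27.1
tcp_pos: [0.6333, -0.1721, 0.1666]
tool_rot: [[-0.997, -0.072, -0.0], [-0.072, 0.997, 0.0], [0.0, 0.0, -1.0]]
contact_force: [-0.3, -0.2, -0.3]
grip_width: 0.0372
gripper_force: 20.0
```

```bash
python3 go.py  .6325 -.1737 .0475
```

```text
t 27.1 [ 0.6333 -0.1721  0.1666] yaw 4.14 w 0.0372
[ 0.6325 -0.1737  0.0475] [ 0.003 -0.006  0.476]
```

Call:
{"api": "move_arm", "payload": {
  "motion": [
    [0.003, -0.003, 0.08, 0],
    [0.003, -0.003, 0.26, 0],
    [0.003, -0.003, 0.4, 0],
    [0.003, -0.003, 0.45, 0],
    [0.003, -0.003, 0.476, 0],
    [0.003, -0.003, 0.476, 0],
    [0.003, -0.003, 0.476, 0],
    [0.003, -0.003, 0.476, 0],
    [0.003, -0.003, 0.476, 0]
  ]
}}

```text
t: 28.22
tcp_pos: [0.6331, -0.1742, 0.0483]
tool_rot: [[-0.997, -0.071, 0.001], [-0.071, 0.997, -0.0], [-0.001, -0.0, -1.0]]
contact_force: [-0.7, -0.0, -0.8]
grip_width: 0.0377
gripper_force: 20.0
```

Call:
{"api": "move_arm", "payload": {
  "motion": [
    [0, 0, 0, 0],
    [0, 0, 0, 0],
    [0, 0, 0, 0],
    [0, 0, 0, 0],
    [0, 0, 0, 0]
  ],
  "hand": -0.3
}}

```text
t: 28.85
tcp_pos: [0.6328, -0.1741, 0.0476]
tool_rot: [[-0.997, -0.071, -0.0], [-0.071, 0.997, 0.0], [0.0, 0.0, -1.0]]
contact_force: [-0.0, 0.2, -0.0]
grip_width: 0.0614
gripper_force: 0.0
```

Call:
{"api": "move_arm", "payload": {
  "motion": [
    [0, 0, -0.1, 0],
    [0, 0, -0.3, 0],
    [0, 0, -0.5, 0],
    [0, 0, -0.5, 0],
    [0, 0, -0.5, 0]
  ]
}}

```text
t: 29.48
tcp_pos: [0.6325, -0.174, 0.1723]
tool_rot: [[-0.997, -0.071, -0.0], [-0.071, 0.997, 0.0], [0.0, 0.0, -1.0]]
contact_force: [-0.3, -0.3, -0.9]
grip_width: 0.0618
gripper_force: 0.0
```

Call:
{"api": "move_arm", "payload": {
  "motion": [
    [0.2, -0.2, -0.1, 0],
    [0.4, -0.4, -0.2, 0],
    [0.6, -0.7, -0.2, 0],
    [0.6, -0.8, -0.2, 0],
    [0.6, -0.8, -0.2, 0],
    [0.6, -0.8, -0.2, 0],
    [0.6, -0.8, -0.2, 0]
  ]
}}

```text
t: 30.35
tcp_pos: [0.4977, -0.3826, 0.2214]
tool_rot: [[-0.997, -0.072, -0.001], [-0.072, 0.997, 0.002], [0.001, 0.002, -1.0]]
contact_force: [0.6, 0.0, 1.2]
grip_width: 0.0619
gripper_force: 0.0
```

```bash
python3 - <<'E'
from h import *
c=snap('top','t2'); s=snap('scene','s2')
a=cv2.imread('pics/t2.png')[150:310,180:380]; b=cv2.imread('pics/s2.png')[130:310,90:480]
a=cv2.resize(a,None,fx=1.9,fy=1.9,interpolation=cv2.INTER_CUBIC); b=cv2.resize(b,None,fx=1.5,fy=1.5,interpolation=cv2.INTER_CUBIC)
o=np.zeros((a.shape[0]+b.shape[0],max(a.shape[1],b.shape[1]),3),np.uint8); o[:a.shape[0],:a.shape[1]]=a; o[a.shape[0]:,:b.shape[1]]=b; cv2.imwrite('pics/fin.png',o); print(o.shape, ctrl.state()['t'])
E
```

```text
(574, 585, 3) 30.45
```

View pics/fin.png

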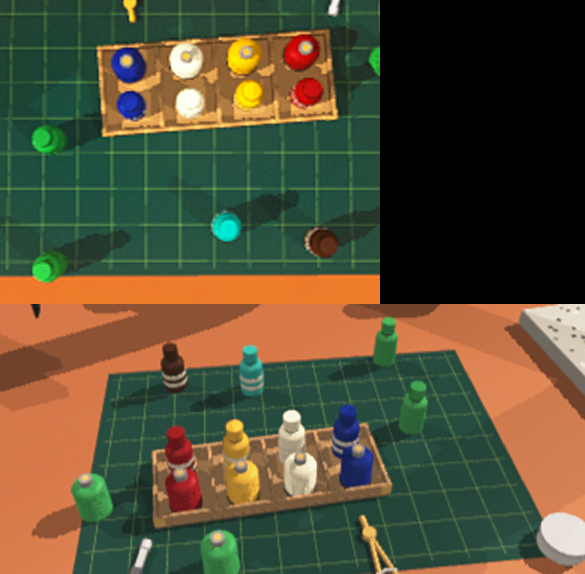

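All four bottles stand upright in the bays of their own colour, at row of about 100 in the top view. Turquoise and brown haven't moved, so I'm handing in.

```bash
python3 -c "
from cell import job; print(job.finish_job())"
```

```text
the job is handed in; nothing more can be done
None
```

The red, yellow, blue and ivory bottles each stand upright in front of the spool of their own colour, brown and turquoise were left where they were, and the job was handed in at about 30 s of the 101 s allowed.

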